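# Swap a split mount block in the assembly jig and hold the good one for screwing

## Robot

A 6-joint arm with a two-finger parallel gripper is mounted at the origin on a cart in front of the work surface, level with it; the furniture and walls round the work are solid. World frame = base frame: x ahead of the robot, y to its left, z up, the work surface at z = 0. Lengths are in mm, angles in rad, forces in N, time in s.
With the tool pointing down it reaches from about 275 to 1000 mm from the base axis. Payload 8.4 kg.
Tool frame: the origin (TCP) lies where the fingers leave the gripper's body, on its centre line; the fingertips stand 73 mm ahead of it and the grasp point (between the pads) lies 54 mm ahead of it (grip_point_offset is the distance from the TCP to the grasp point, in mm); z points along the fingers, y is the direction in which the jaws open and shut (so a half turn about z gives the same grasp; the last joint's range is limited). The gripper opens to 85 mm and grips with 20 to 120 N. Pads are 22 mm wide; open, the fingers measure 114 mm over their backs; the gripper's body (76 mm by 85 mm) begins 54 mm behind the grasp point. The pads swing forward as they close: fully open they stand 13 mm farther back than shut.
Start: joints at [1.19, 0.353, 1.633, -0, 1.155, -0.002], TCP at [231.128, 580.697, 303.881] pointing down, gripper open.
Joint ranges: [-2.63, 2.63], [-0.92, 2.1], [0.06, 2.66], [-1.3, 4.44], [0, 2.69], [-3.02, 3.02]. Speed limits (rad/s): [2.22, 2.22, 2.79, 3.14, 3.14, 3.14].

## Interface

Orientations are given as [roll, pitch, yaw] about the fixed x, y, z axes, in that order (R = Rz(yaw) Ry(pitch) Rx(roll)).
In Python, from rig import sense, grab_frame, sign_off, grip_point_offset gives the robot as it stands. The module is installed in compiled form; this text tells all that it offers.
- The arm moves only by the tool drive_tool, never from a script. Its argument "targets" is one flat list of numbers, 7 for each row, row after row: the shift along the tool's x, y, z in m, then the turn, a rotation vector about the tool's x, y, z in rad, then the opening, from 0 (shut) to 1 (fully open). In form: [tx, ty, tz, wx, wy, wz, grip, tx, ty, tz, wx, wy, wz, grip, ...]. A call has 1 to 12 rows; each row is the pose to reach, as a shift and turn from the pose commanded when the call began, along the tool's axes at that moment; what a row does not reach only later rows make up. A row lasts 1/12 s, in which the tool goes at most 41.7 mm and 7.16 degrees, less where a joint would pass 70% of its speed; a pose out of reach is approached as far as the arm can. A call with a gripper value outside its range is refused whole. The fingers move at their own pace and stop on an object; "force" is the grip in N (left out, the last holds). Time passes only in rows, so rows that repeat a pose let the fingers close. It gives the time, the measured TCP pose, the force and the opening at its end, in the units of the state.
- sense(): the state, without advancing time (a new reading comes with each control period).
- grab_frame(name): name is "scene" or "top"; returns a dict with "color" (384x512x3 uint8, blue, green, red), "vertical_fov" (degrees; the focal length in pixels is half the picture's height over the tangent of half this angle, whatever the lens; pixels are square), "cx", "cy" (the principal point, pixels), "world_from_camera" (4x4, takes a point from camera to world coordinates). Camera axes: x right, y down, z forward; pixel columns grow to the right and rows downward; lengths in mm; the calibration is good to about 2 mm. A picture is of the moment at which its call begins. There is no depth.
- sign_off(): hands the job in, once; it reports no verdict.
The state is a dict: "clock": time; "qpos": joint angles; "qvel": joint speeds; "joint_efforts": joint torques, N m; "eef_pos": TCP position; "tcp_rot": TCP orientation; "contact_force": force on the tool from outside, world axes, zero at the start; "wrist_torque": the same for the moment, N m; "opening": opening from 0.0 (shut) to 1.0 (fully open).
Only numpy, scipy, OpenCV 4.12 (cv2) and the standard library are available. Lean on these libraries where they do the work, as an engineer would, in place of code of your own. Each camera call takes 0.05 s, during which the arm holds its last target. There are 200 camera calls.

## Task

A split mount block (dark wood, red cross) still lies in the assembly jig: drop it into the blue reject box. Then lay the sound pale block flat on the jig bed between the brass lines, end-on to the spring-backed plate, and push it squarely against the plate with about 10 newtons, so that the red pointers stand over the green part of the scales. Finish while still holding it there with that steady push, without letting go, for the colleague who will drive the screws, and leave the amber bottle, blue-capped vial and toe bone where they are.

Things in the scene. Friction and masses are not known exactly. Their poses are not given: they have to be found in the camera images.
- jig: Fixed jig: dark steel base 240 x 120 x 12 mm (x -110 to +130, y +-60 mm), bed = its top at z = 12 mm. Origin: underside, on the centre line. +x is the push direction, from the open end nearest the robot to the spring-backed plate; y across; z up. Grey housing at the far end: x 79 to 129, y +-40 mm, top at z = 62 mm.
- jig_lane (a point): Point on the jig bed, on the lane's centre line (jig x = -35, y = 0, z = 12 mm), jig axes. The block's lane runs along x between two flat brass lines at y = +-27 mm (no obstacle). White scales with a green part lie at y = +-50 mm beside the plate; the plate's red pointers move over them.
- press_plate (a joint): Travel of the spring-backed plate along the jig's +x, m: 0 at rest, grows as it is pushed away, end stop at 0.040. Linear spring of 500 N/m, no preload, hardly any friction: push in N = 500 x this value, so 0.020 is 10 N. The pointers stand over the green part from 0.012 to 0.028 (6 to 14 N).
- plate_face (a point): Middle of the aluminium plate's front face, which looks along the jig's -x; moves with the plate. At rest at jig x = 25 mm, z = 37 mm. Plate 76 mm wide (jig y), 50 mm high (z 14 to 64 mm), 10 mm thick.
- mount_block: The sound mount block, loose: pale wood, two brass sockets flush in its top, 70 mm along its x, 46 mm along its y, 40 mm high; about 0.1 kg. Origin at the centre of its underside. Starts flat on the bench on one side of the jig. Its two 46 x 40 mm ends (+x and -x) are alike; either may go against the plate.
- mount_block_center (a point): Centre of the sound block, half-way up (20 mm above its underside), same axes.
- reject_block_center (a point): Centre of the rejected block: same size and axes as the sound one (70 x 46 x 40 mm), dark wood with a red cross and a crack on top. Starts flat on the jig bed, in front of the plate.
- reject_box_in (a point): Centre of the inner floor (10 mm above the bench) of the fixed open blue reject box: outside 150 (its x) x 115 (its y) x 60 mm high, walls 4 mm. It stands on one side of the jig; the sound block is on the other side.
- amber_bottle_center (a point): Bystander: brown bottle with black cap, 54 mm across, 105 mm high, standing beyond the jig; point half-way up.
- blue_vial_center (a point): Bystander: clear vial with blue cap, 32 mm across, 64 mm high, standing beyond the jig; point half-way up.
- toe_bone_center (a point): Bystander: fossil toe bone, 67 x 82 x 30 mm, lying beyond the jig; point half-way up.
- reject_block: The rejected block as above; origin at the centre of its underside.
There are look-alikes about, which are no part of the job. What is shaped like the reject_block but purple or turquoise is not meant.

How it is judged (in metres and radians):
On the way, in this order (a step that is already met when the one before it is completed fails the run):
1. the rejected block lies in the reject box, let go (x of reject_block_center in the frame of reject_box_in between -0.071 and 0.071 m and y of reject_block_center in the frame of reject_box_in between -0.0535 and 0.0535 m and z of reject_block_center in the frame of reject_box_in between 0.005 and 0.045 m and contact force between the fingers and reject_block below 0.1 N), for 0.2 s.
2. the sound block is pressed squarely against the plate with 6 to 14 N (contact force between mount_block and press_plate between 6 and 14 N and y of mount_block_center in the frame of jig between -0.01 and 0.01 m and z of mount_block_center in the frame of jig between 0.026 and 0.038 m and angle between the x axis of mount_block_center and the x axis of jig, either way round below 0.1 rad and angle between mount_block_center's own z axis and vertical below 0.1 rad), for 0.2 s.
At the end, for the whole second after the job is handed in: Still holding the sound block and pressing it on the plate with a steady 6 to 14 N; block flat on the bed (6 mm, 0.1 rad), in line with the jig within 0.1 rad, centred on the lane within 10 mm; rejected block in the reject box (all of step 2 and contact force between the fingers and mount_block above 3 N and x of reject_block_center in the frame of reject_box_in between -0.071 and 0.071 m and y of reject_block_center in the frame of reject_box_in between -0.0535 and 0.0535 m and z of reject_block_center in the frame of reject_box_in between 0.005 and 0.045 m and linear speed of mount_block below 0.01 m/s); the arm keeps its last pose, push and grip.
It fails at once if a bystander (amber bottle, blue-capped vial, toe bone) is moved by more than 25 mm (distance of any of amber_bottle_center, blue_vial_center, toe_bone_center from where it was at the start of the episode above 0.025 m).
It also fails if it takes over 56 s, if anything falls off the work surface, if the arm or the gripper's body presses on something with over 40 N, if the wrist force passes 120 N, or if a joint passes its speed limit or range.

## Working session

There is one attempt and no reset: what is moved stays moved. The work goes in short steps, Python scripts to look and compute and a tool call to move; the robot and the scene stay as the last step left them, time stands still between calls to the robot, and variables do not carry over. Pictures are saved under pics/ and viewed, about 8 in all and at most 12, crops included, and the job is handed in when it is done.

Besides the shell and the picture viewer there is one more tool, called after "Call:" as name(argument=value, ...), one argument or row to a line, values as JSON. drive_tool: Moves the arm, as the interface text tells. Its arguments: {"type":"object","properties":{"targets":{"type":"array"},"force":{"type":"number"}},"required":["targets"]}

```bash
mkdir -p pics; python3 - <<'E'
from rig import *
import cv2
print(sense(), grip_point_offset)
for n in("top","scene"):
    f=grab_frame(n); cv2.imwrite(f"pics/{n}0.png",cv2.resize(f["color"],None,fx=1.5,fy=1.5,interpolation=cv2.INTER_CUBIC)); print(n,f["vertical_fov"],f["cx"],f["cy"],f["world_from_camera"])
E
```

```text
{'clock': 0.0, 'qpos': array([ 1.18957313e+00,  3.53644936e-01,  1.63415175e+00,  1.42295838e-05,
        1.15520354e+00, -2.39793990e-03]), 'qvel': array([-0.00225124,  0.00096072,  0.000356  ,  0.00086356, -0.00096269,
        0.00040665]), 'joint_efforts': array([-1.80356169e-04, -6.05243325e+01, -3.42060399e+01, -1.19553852e-04,
        9.41825216e-03, -7.19348463e-05]), 'eef_pos': array([230.99540172, 580.33127869, 303.15608445]), 'tcp_rot': array([-3.14018512e+00, -1.63854488e-05,  2.76276163e+00]), 'contact_force': array([0.58509718, 0.27750838, 0.11391752]), 'wrist_torque': array([ 0.04046211, -0.04822107,  0.00369272]), 'opening': 1.0027360594818178} 53.900000000000006
top 44.64851822023061 252.4277531315933 187.88465680082604 [[-2.64629318e-03 -9.96900294e-01  7.86307926e-02  4.68674843e+02]
 [-9.99995881e-01  2.72551547e-03  9.00218521e-04  2.17722278e+02]
 [-1.11173755e-03 -7.86280864e-02 -9.96903400e-01  1.47309274e+03]
 [ 0.00000000e+00  0.00000000e+00  0.00000000e+00  1.00000000e+00]]
scene 48.44542904137918 261.7867105861386 191.97901637662744 [[ 8.30458266e-01 -3.82354144e-01  4.05147352e-01  1.45712259e+02]
 [-5.56685912e-01 -5.96963610e-01  5.77698229e-01 -4.46649795e+02]
 [ 2.09729142e-02 -7.05294093e-01 -7.08604530e-01  8.69737941e+02]
 [ 0.00000000e+00  0.00000000e+00  0.00000000e+00  1.00000000e+00]]
```

View pics/top0.png

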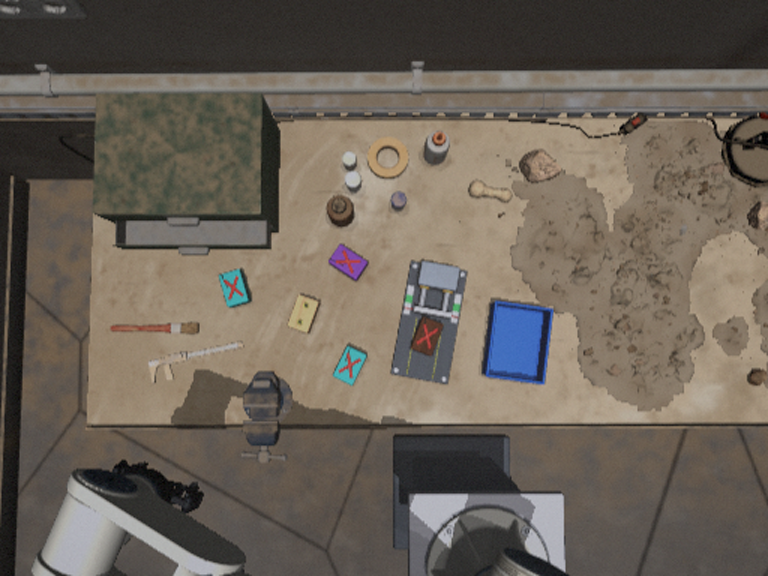

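View pics/scene0.png

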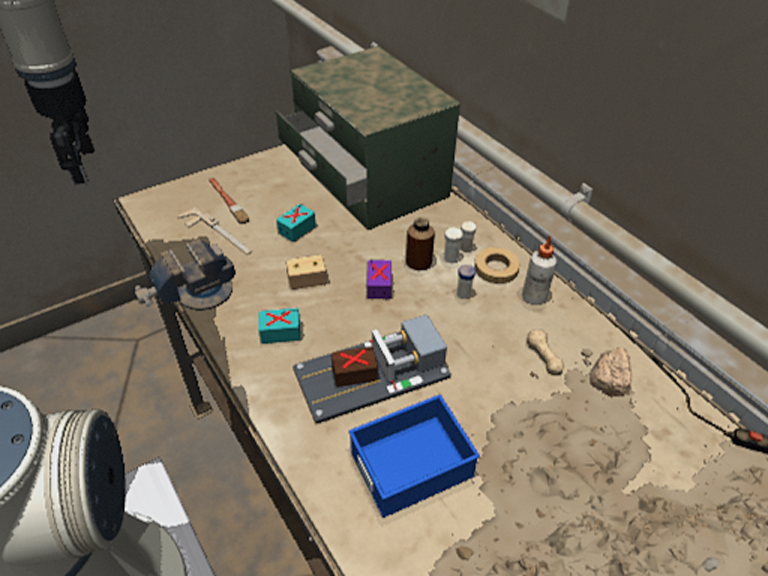

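The top view shows the reject block in the jig at about (428,337), the pale block at (304,313), the box at (518,342), and the jig corners near (411,261), (467,269), (446,382) and (393,374). The scene view agrees. I'll measure by colour next, with a zoomed view of the jig.

```bash
cat >h.py <<'E'
from rig import *
import cv2, numpy as np
def w(f,px,z):
    px=np.atleast_2d(np.asarray(px,float)); M=f["world_from_camera"]; fl=192/np.tan(np.radians(f["vertical_fov"]/2))
    d=np.c_[(px[:,0]-f["cx"])/fl,(px[:,1]-f["cy"])/fl,np.ones(len(px))]@M[:3,:3].T
    return (M[:3,3]+d*((z-M[2,3])/d[:,2])[:,None])[:,:2]
def rect(f,mask,roi,z):
    m=np.zeros(mask.shape,np.uint8); x0,y0,x1,y1=roi; m[y0:y1,x0:x1]=mask[y0:y1,x0:x1]
    big=cv2.resize(m,None,fx=4,fy=4,interpolation=cv2.INTER_LINEAR)>127
    c=max(cv2.findContours(big.astype(np.uint8),cv2.RETR_EXTERNAL,cv2.CHAIN_APPROX_NONE)[0],key=cv2.contourArea)[:,0]
    p=w(f,(c+.5)/4-.5,z).astype(np.float32)
    r=cv2.minAreaRect(p); b=cv2.boxPoints(r); e=[b[1]-b[0],b[2]-b[1]]; l=max(e,key=np.linalg.norm)
    return np.round(r[0],1),np.round(r[1],1),round(float(np.arctan2(l[1],l[0])%np.pi),3)
E
python3 - <<'E'
from h import *
f=grab_frame("top"); im=f["color"]; hsv=cv2.cvtColor(im,cv2.COLOR_BGR2HSV); s=lambda x:im[x[1],x[0]].tolist()
H,S,V=[hsv[...,i].astype(int) for i in range(3)]
print("blk hsv",hsv[208,200],hsv[205,203],"bench",hsv[200,180],"rej",hsv[218,281],hsv[230,278],"bed",hsv[240,270])
blue=((H>100)&(H<125)&(S>150)).astype(np.uint8)*255
print("box",rect(f,blue,(315,190,375,265),60))
pale=((V>175)&(S>60)&(H>15)&(H<35)).astype(np.uint8)*255
print("pale",rect(f,pale,(185,188,220,228),40))
rej=((S>110)&((H<15)|(H>170))).astype(np.uint8)*255
print("rej",rect(f,rej,(268,205,300,245),52))
for n,px in dict(a=(411,261),b=(467,269),c=(446,382),d=(393,374)).items(): print(n,w(f,np.array(px)/1.5,12).round(0))
c=np.hstack([cv2.resize(im[168:260,255:318],None,fx=6,fy=6,interpolation=cv2.INTER_CUBIC),cv2.resize(im[168:260,178:240],None,fx=6,fy=6,interpolation=cv2.INTER_CUBIC)])
cv2.imwrite("pics/z1.png",c); cv2.imwrite("pics/mask.png",pale[185:230,180:225])
E
```

```text
blk hsv [ 20  91 182] [ 25  94 174] bench [ 18  66 154] rej [  9 125  90] [  7 133 100] bed [113  24  95]
box (array([458.6, -61.8]), array([119.8, 153.4]), 3.001)
pale (array([517.7, 375.5]), array([44.5, 66.5]), 2.799)
rej (array([471.7, 122.9]), array([45.5, 67.6]), 2.759)
a [[627. 151.]]
b [[610.  34.]]
c [[376.  80.]]
d [[393. 190.]]
```

View pics/z1.png

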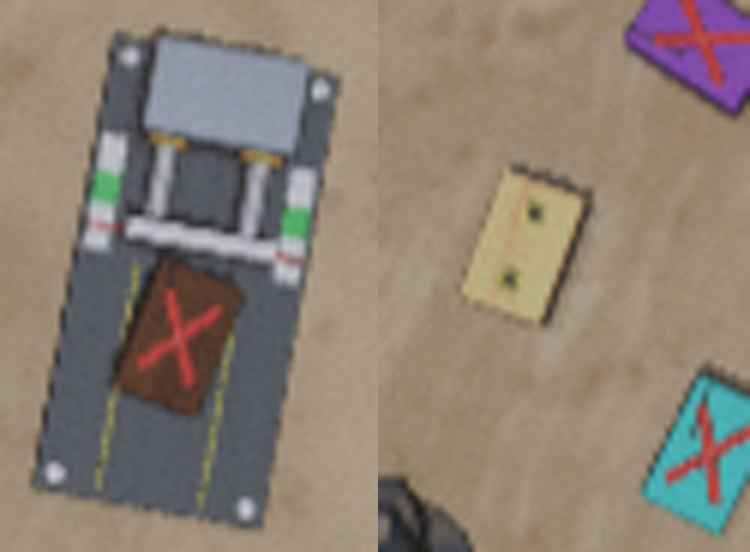

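The zoomed crop shows the corner screws at crop pixels (130,57), (320,90), (55,472) and (246,508). The reject block is rotated about 0.2 rad from the jig axis, and the pale block lies clear of other objects. Next I'll compute the jig frame.

```bash
python3 - <<'E'
from h import *
f=grab_frame("top")
cv=lambda p:(np.array(p,float)+.5)/6-.5+[255,168]
C=w(f,cv([(115,33),(340,77),(262,525),(34,487)]),12); S=w(f,cv([(130,57),(320,90),(246,508),(55,472)]),12)
J=np.array([(130,60),(130,-60),(-110,-60),(-110,60)],float)
def fit(A,B):
    a,b=A.mean(0),B.mean(0); U,_,V=np.linalg.svd((A-a).T@(B-b)); R=(V.T@U.T); return R,b-R@a
R,t=fit(J,C); print("corners yaw",np.arctan2(R[1,0],R[0,0]),t,(C-(J@R.T+t)).round(1).tolist())
for i in (0,1): pass
d=(S[0]+S[1]-S[2]-S[3]); print("screws yaw",np.arctan2(d[1],d[0]),"mid",S.mean(0),"corner mid",C.mean(0), "screw local",((S-t)@R).round(1).tolist())
p=w(f,cv([(128,228),(278,252)]),64); print("plate front edge in jig",((p-t)@R).round(1).tolist())
g=w(f,cv([(122,262),(98,490)]),12); h=w(f,cv([(233,335),(202,505)]),12); print("brass",((g-t)@R).round(1).tolist(),((h-t)@R).round(1).tolist())
print("rej in jig",(([471.7,122.9]-t)@R))
E
```

```text
corners yaw -0.18259499639016624 [491.75851597 116.61055658] [[-0.1, -0.1], [-1.8, 0.4], [1.9, 0.0], [-0.1, -0.3]]
screws yaw -0.185325106962405 mid [500.8325859  114.80787342] corner mid [501.59227396 114.79473619] screw local [[118.9, 50.0], [119.6, -50.8], [-101.0, -50.0], [-100.5, 50.4]]
plate front edge in jig [[28.0, 37.4], [29.6, -38.7]]
brass [[12.6, 35.3], [-105.6, 26.9]] [[-14.4, -28.1], [-103.5, -27.4]]
rej in jig [-20.86710914   2.54262023]
```

```bash
cat >>h.py <<'E'
from scipy.spatial.transform import Rotation as Ro
def go(x,y,z,yaw):
    s=sense(); R=Ro.from_euler("xyz",s["tcp_rot"]); G=Ro.from_euler("xyz",[np.pi,0,yaw])
    print("t",s["clock"],"pos",s["eef_pos"].round(1),"rot",s["tcp_rot"].round(3),"F",s["contact_force"].round(1),"op",round(s["opening"],3),
     "\n shift",(R.inv().apply(np.array([x,y,z])-s["eef_pos"])/1000).round(4),"rv",(R.inv()*G).as_rotvec().round(4))
E
python3 -c "
from h import *
go(471.7,122.9,92,-0.383+np.pi)"
```

```text
t 0.2 pos [231.  580.5 303.4] rot [-3.141  0.     2.763] F [ 0.8 -0.8 -0.5] op 1.001 
 shift [-0.3928 -0.336   0.2117] rv [-0.0009  0.      0.0042]
```

Call:
drive_tool(
  targets=[-0.393,-0.336,0.09,0,0,0.004,1,-0.393,-0.336,0.09,0,0,0.004,1,-0.393,-0.336,0.09,0,0,0.004,1,-0.393,-0.336,0.09,0,0,0.004,1,-0.393,-0.336,0.09,0,0,0.004,1,-0.393,-0.336,0.09,0,0,0.004,1,-0.393,-0.336,0.09,0,0,0.004,1,-0.393,-0.336,0.09,0,0,0.004,1,-0.393,-0.336,0.09,0,0,0.004,1,-0.393,-0.336,0.09,0,0,0.004,1,-0.393,-0.336,0.09,0,0,0.004,1,-0.393,-0.336,0.09,0,0,0.004,1],
  force=60,
)

```text
clock: 1.2
eef_pos: [461.2, 142.9, 218.0]
tcp_rot: [3.141, 0.0, 2.759]
contact_force: [0.7, 0.9, -0.3]
opening: 1.003
```

Call:
drive_tool(
  targets=[0,0,0,0,0,0,1],
)

```text
clock: 1.28
eef_pos: [462.7, 139.5, 217.2]
tcp_rot: [-3.14, 0.001, 2.755]
contact_force: [-0.5, 0.3, 0.1]
opening: 1.0
```

```bash
python3 -c "
from h import *
go(471.7,122.9,92,-0.383+np.pi)"
```

```text
t 1.2833 pos [462.7 139.5 217.2] rot [-3.140e+00  1.000e-03  2.755e+00] F [-0.5  0.3  0.1] op 1.0 
 shift [-0.0145 -0.0118  0.1252] rv [-0.0017  0.0007 -0.004 ]
```

Call:
drive_tool(
  targets=[-0.0145,-0.012,0.03,0,0,0,1,-0.0145,-0.012,0.06,0,0,0,1,-0.0145,-0.012,0.09,0,0,0,1,-0.0145,-0.012,0.11,0,0,0,1,-0.0145,-0.012,0.124,0,0,0,1,-0.0145,-0.012,0.124,0,0,0,1,-0.0145,-0.012,0.124,0,0,0,0.3,-0.0145,-0.012,0.124,0,0,0,0.3,-0.0145,-0.012,0.124,0,0,0,0.3,-0.0145,-0.012,0.124,0,0,0,0.3,-0.0145,-0.012,0.124,0,0,0,0.3,-0.0145,-0.012,0.124,0,0,0,0.3],
  force=60,
)

```text
clock: 2.28
eef_pos: [470.3, 128.6, 95.5]
tcp_rot: [3.14, 0.002, 2.759]
contact_force: [-0.6, 0.7, 4.4]
opening: 0.521
```

```bash
python3 -c "
from h import *
go(471.7,122.9,92,-0.383+np.pi)"
```

```text
t 2.2833 pos [470.3 128.6  95.5] rot [3.140e+00 2.000e-03 2.759e+00] F [-0.6  0.7  4.4] op 0.521 
 shift [-0.0034 -0.0048  0.0035] rv [0.0015 0.0019 0.0003]
```

Call:
drive_tool(
  targets=[0,0,0,0,0,0,0.2,0,0,0,0,0,0,0.2,0,0,0,0,0,0,0.2,0,0,-0.02,0,0,0,0.2,0,0,-0.05,0,0,0,0.2,0,0,-0.08,0,0,0,0.2,0,0,-0.1,0,0,0,0.2,0,0,-0.1,0,0,0,0.2],
  force=60,
)

```text
clock: 2.95
eef_pos: [471.8, 128.9, 198.8]
tcp_rot: [3.137, 0.006, 2.759]
contact_force: [1.5, 1.0, -0.9]
opening: 0.525
```

```bash
python3 -c "
from h import *
go(458.6,-61.8,200,3.0)"
```

```text
t 2.95 pos [471.8 128.9 198.8] rot [3.137 0.006 2.759] F [ 1.5  1.  -0.9] op 0.525 
 shift [-0.059  -0.1819 -0.0017] rv [ 0.004   0.0069 -0.2412]
```

Call:
drive_tool(
  targets=[-0.059,-0.182,0,0,0,-0.241,0.2,-0.059,-0.182,0,0,0,-0.241,0.2,-0.059,-0.182,0,0,0,-0.241,0.2,-0.059,-0.182,0,0,0,-0.241,0.2,-0.059,-0.182,0,0,0,-0.241,0.2,-0.059,-0.182,0,0,0,-0.241,0.2,-0.059,-0.182,0,0,0,-0.241,0.2,-0.059,-0.182,0,0,0,-0.241,0.2,-0.059,-0.182,0,0,0,-0.241,0.2],
  force=60,
)

```text
clock: 3.7
eef_pos: [456.3, -61.8, 194.0]
tcp_rot: [3.141, -0.0, 3.001]
contact_force: [-0.6, 0.3, -0.5]
opening: 0.527
```

```bash
python3 -c "
from h import *
go(458.6,-61.8,102,3.0)"
```

```text
t 3.7 pos [456.3 -61.8 194. ] rot [ 3.141 -0.     3.001] F [-0.6  0.3 -0.5] op 0.527 
 shift [-0.0023  0.0003  0.092 ] rv [ 0.0002 -0.0002  0.0006]
```

Call:
drive_tool(
  targets=[-0.002,0,0.03,0,0,0,0.2,-0.002,0,0.06,0,0,0,0.2,-0.002,0,0.08,0,0,0,0.2,-0.002,0,0.09,0,0,0,0.2,-0.002,0,0.09,0,0,0,0.2,-0.002,0,0.09,0,0,0,0.7,-0.002,0,0.09,0,0,0,0.7,-0.002,0,0.09,0,0,0,0.7,-0.002,0,0.09,0,0,0,0.7,-0.002,0,0.09,0,0,0,0.7,-0.002,0,0.09,0,0,0,0.7],
  force=60,
)

```text
clock: 4.62
eef_pos: [458.6, -63.0, 104.7]
tcp_rot: [-3.142, 0.001, 3.0]
contact_force: [-0.7, -0.1, -0.4]
opening: 0.699
```

Call:
drive_tool(
  targets=[0,0,-0.03,0,0,0,0.7,0,0,-0.07,0,0,0,0.7,0,0,-0.1,0,0,0,1,0,0,-0.13,0,0,0,1,0,0,-0.13,0,0,0,1,0,0,-0.13,0,0,0,1],
)

```text
clock: 5.12
eef_pos: [459.2, -63.1, 236.0]
tcp_rot: [3.142, 0.004, 3.0]
contact_force: [0.4, 0.6, -0.6]
opening: 1.006
```

```bash
python3 -c "
from h import *
go(517.7,375.5,230,2.799)"
```

```text
t 5.1167 pos [459.2 -63.1 236. ] rot [3.142 0.004 3.   ] F [ 0.4  0.6 -0.6] op 1.006 
 shift [0.0042 0.4424 0.006 ] rv [0.0005 0.0043 0.2006]
```

Call:
drive_tool(
  targets=[0.004,0.442,0.02,0,0,0.2,1,0.004,0.442,0.02,0,0,0.2,1,0.004,0.442,0.02,0,0,0.2,1,0.004,0.442,0.02,0,0,0.2,1,0.004,0.442,0.02,0,0,0.2,1,0.004,0.442,0.02,0,0,0.2,1,0.004,0.442,0.02,0,0,0.2,1,0.004,0.442,0.02,0,0,0.2,1,0.004,0.442,0.02,0,0,0.2,1,0.004,0.442,0.02,0,0,0.2,1,0.004,0.442,0.02,0,0,0.2,1,0.004,0.442,0.02,0,0,0.2,1],
)

```text
clock: 6.12
eef_pos: [516.6, 380.5, 212.1]
tcp_rot: [3.14, -0.001, 2.803]
contact_force: [-0.7, -0.3, 0.3]
opening: 0.998
```

Call:
drive_tool(
  targets=[0,0,0,0,0,0,1,0,0,0,0,0,0,1,0,0,0,0,0,0,1,0,0,0,0,0,0,1],
)

```text
clock: 6.45
eef_pos: [516.7, 373.9, 213.8]
tcp_rot: [-3.141, -0.0, 2.799]
contact_force: [0.1, -0.2, 0.5]
opening: 0.995
```

```bash
python3 -c "
from h import *
go(517.7,375.5,78,2.799)
f=grab_frame('top');g=grab_frame('scene')
r=lambda a:cv2.resize(a,(600,450) if a.shape[1]>300 else (200,450))
cv2.imwrite('pics/p2.png',np.hstack([cv2.resize(f['color'][160:270,170:380],(400,210)),cv2.resize(g['color'][120:350,160:380],(400,418))[:210]]) if 0 else np.vstack([cv2.resize(f['color'][160:270,170:380],(560,293)),cv2.resize(g['color'][150:350,100:380],(420,300)).copy()[:, :420].copy() if 0 else cv2.resize(g['color'][203:350,100:381],(560,293))]))"
```

```text
t 6.45 pos [516.7 373.9 213.8] rot [-3.141 -0.     2.799] F [ 0.1 -0.2  0.5] op 0.995 
 shift [-0.0005  0.0019  0.1358] rv [-0.0009 -0.0005 -0.0004]
```

View pics/p2.png

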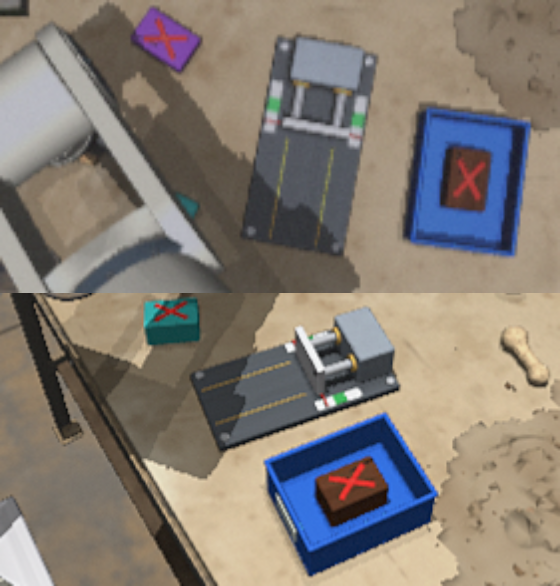

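The picture shows the reject block flat inside the blue box (about (467,180) in the upper part) and the lane clear. Now for the pale block.

Call:
drive_tool(
  targets=[0,0.002,0.03,0,0,0,1,0,0.002,0.06,0,0,0,1,0,0.002,0.09,0,0,0,1,0,0.002,0.115,0,0,0,1,0,0.002,0.134,0,0,0,1,0,0.002,0.134,0,0,0,1,0,0.002,0.134,0,0,0,0.2,0,0.002,0.134,0,0,0,0.2,0,0.002,0.134,0,0,0,0.2,0,0.002,0.134,0,0,0,0.2,0,0.002,0.134,0,0,0,0.2,0,0.002,0.134,0,0,0,0.2],
  force=70,
)

```text
clock: 7.55
eef_pos: [518.6, 377.8, 82.2]
tcp_rot: [3.139, 0.002, 2.8]
contact_force: [-0.7, 0.0, 6.8]
opening: 0.527
```

Call:
drive_tool(
  targets=[0,0,0,0,0,0,0.2,0,0,0,0,0,0,0.2,0,0,0,0,0,0,0.2,0,0,0,0,0,0,0.2],
)

```text
clock: 7.88
eef_pos: [518.6, 377.8, 82.2]
tcp_rot: [3.139, 0.002, 2.8]
contact_force: [-0.4, -1.1, 8.0]
opening: 0.528
```

```bash
python3 -c "
from h import *
go(517.7,375.5,180,2.799)"
```

```text
t 7.8833 pos [518.6 377.8  82.2] rot [3.139e+00 2.000e-03 2.800e+00] F [-0.4 -1.1  8. ] op 0.528 
 shift [-0.0002 -0.0022 -0.0978] rv [0.0027 0.002  0.0008]
```

Call:
drive_tool(
  targets=[0,0,-0.03,0,0,0,0.2,0,0,-0.06,0,0,0,0.2,0,0,-0.09,0,0,0,0.2,0,0,-0.11,0,0,0,0.2,0,0,-0.11,0,0,0,0.2],
)

```text
clock: 8.3
eef_pos: [519.6, 378.7, 196.0]
tcp_rot: [3.134, 0.005, 2.8]
contact_force: [0.4, 1.1, -1.7]
opening: 0.525
```

```bash
python3 -c "
from h import *
go(461.8,122.1,180,2.958)"
```

```text
t 8.3 pos [519.6 378.7 196. ] rot [3.134 0.005 2.8  ] F [ 0.4  1.1 -1.7] op 0.525 
 shift [-0.0315 -0.2612  0.0143] rv [ 0.0068  0.0055 -0.1582]
```

Call:
drive_tool(
  targets=[-0.0315,-0.261,0.014,0,0,-0.158,0.2,-0.0315,-0.261,0.014,0,0,-0.158,0.2,-0.0315,-0.261,0.014,0,0,-0.158,0.2,-0.0315,-0.261,0.014,0,0,-0.158,0.2,-0.0315,-0.261,0.014,0,0,-0.158,0.2,-0.0315,-0.261,0.014,0,0,-0.158,0.2,-0.0315,-0.261,0.014,0,0,-0.158,0.2,-0.0315,-0.261,0.014,0,0,-0.158,0.2,-0.0315,-0.261,0.014,0,0,-0.158,0.2,-0.0315,-0.261,0.014,0,0,-0.158,0.2,-0.0315,-0.261,0.014,0,0,-0.158,0.2,-0.0315,-0.261,0.014,0,0,-0.158,0.2],
)

```text
clock: 9.3
eef_pos: [460.1, 121.8, 176.2]
tcp_rot: [3.141, 0.0, 2.959]
contact_force: [-0.1, 0.9, -2.1]
opening: 0.529
```

```bash
python3 -c "
from h import *
go(461.8,122.1,98,2.958)"
```

```text
t 9.3 pos [460.1 121.8 176.2] rot [3.141 0.    2.959] F [-0.1  0.9 -2.1] op 0.529 
 shift [-0.0016  0.0005  0.0782] rv [0.0003 0.0005 0.0013]
```

Call:
drive_tool(
  targets=[-0.0015,0,0.025,0,0,0,0.2,-0.0015,0,0.05,0,0,0,0.2,-0.0015,0,0.07,0,0,0,0.2,-0.0015,0,0.078,0,0,0,0.2,-0.0015,0,0.078,0,0,0,0.2,-0.0015,0,0.078,0,0,0,0.2],
)

```text
clock: 9.8
eef_pos: [461.3, 120.9, 98.2]
tcp_rot: [-3.141, -0.001, 2.958]
contact_force: [0.4, 0.3, -2.0]
opening: 0.527
```

```bash
python3 -c "
from h import *
go(461.8,122.1,95,2.958)
f=grab_frame('top');g=grab_frame('scene')
cv2.imwrite('pics/p3.png',np.hstack([cv2.resize(f['color'][165:260,250:330],None,fx=5,fy=5),cv2.resize(g['color'][195:290,185:310],(400,475))[:,:]]))"
```

```text
t 9.8 pos [461.3 120.9  98.2] rot [-3.141e+00 -1.000e-03  2.958e+00] F [ 0.4  0.3 -2. ] op 0.527 
 shift [-0.0003  0.0013  0.0032] rv [-0.0003 -0.0006  0.0005]
```

View pics/p3.png

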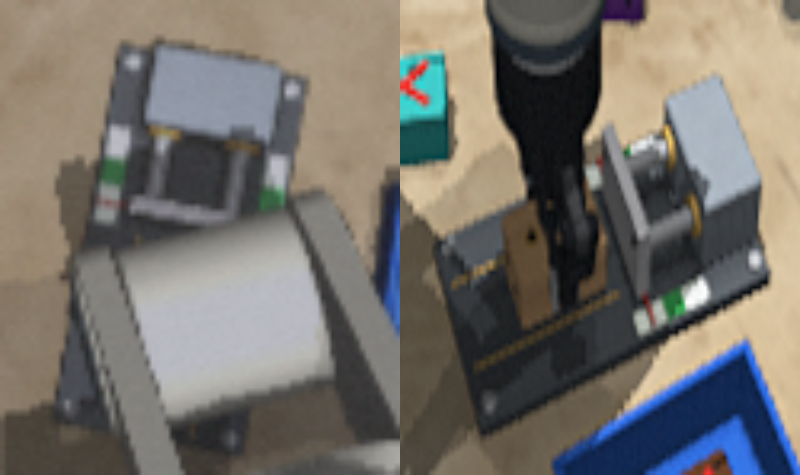

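The block hangs in line just above the bed, between the brass lines and short of the plate. I'll lower it gently.

Call:
drive_tool(
  targets=[0,0.001,0.002,0,0,0,0.2,0,0.001,0.0035,0,0,0,0.2,0,0.001,0.0035,0,0,0,0.2,0,0.001,0.0035,0,0,0,0.2],
  force=80,
)

```text
clock: 10.23
eef_pos: [461.4, 121.4, 94.9]
tcp_rot: [3.141, 0.0, 2.958]
contact_force: [-0.7, 0.1, -0.9]
opening: 0.524
```

```bash
python3 -c "
from h import *
go(461.8,122.1,95,2.958)"
```

```text
t 10.2333 pos [461.4 121.4  94.9] rot [3.141 0.    2.958] F [-0.7  0.1 -0.9] op 0.524 
 shift [-0.0002  0.0007 -0.0001] rv [ 0.0002  0.0004 -0.0002]
```

Call:
drive_tool(
  targets=[-0.004,0,0.001,0,0,0,0.2,-0.008,0,0.0015,0,0,0,0.2,-0.012,0,0.0015,0,0,0,0.2,-0.016,0,0.0015,0,0,0,0.2,-0.02,0,0.0015,0,0,0,0.2,-0.023,0,0.0015,0,0,0,0.2,-0.023,0,0.0015,0,0,0,0.2,-0.023,0,0.0015,0,0,0,0.2],
  force=80,
)

```text
clock: 10.9
eef_pos: [483.9, 117.2, 94.2]
tcp_rot: [3.142, -0.001, 2.957]
contact_force: [-6.2, -0.2, 17.9]
opening: 0.524
```

```bash
python3 -c "
from h import *
go(461.8,122.1,95,2.958)
print((sense()['contact_force'][:2]@[np.cos(.184),-np.sin(.184)]))"
```

```text
t 10.9 pos [483.9 117.2  94.2] rot [ 3.142e+00 -1.000e-03  2.957e+00] F [-6.2 -0.2 17.9] op 0.524 
 shift [ 0.0226  0.0008 -0.0008] rv [ 0.0001 -0.0006 -0.0005]
-6.048314849092664
```

Call:
drive_tool(
  targets=[0,0,-0.0008,0,0,0,0.2,-0.004,0,-0.0008,0,0,0,0.2,-0.008,0,-0.0008,0,0,0,0.2,-0.012,0,-0.0008,0,0,0,0.2,-0.015,0,-0.0008,0,0,0,0.2,-0.016,0,-0.0008,0,0,0,0.2,-0.016,0,-0.0008,0,0,0,0.2,-0.016,0,-0.0008,0,0,0,0.2],
  force=80,
)

```text
clock: 11.57
eef_pos: [497.5, 114.4, 94.3]
tcp_rot: [-3.141, -0.005, 2.958]
contact_force: [-14.5, 3.8, 19.2]
opening: 0.527
```

```bash
python3 -c "
from h import *
go(461.8,122.1,95,2.958)
print((sense()['contact_force'][:2]@[np.cos(.184),-np.sin(.184)]))
f=grab_frame('top');g=grab_frame('scene')
cv2.imwrite('pics/p4.png',np.hstack([cv2.resize(f['color'][165:245,262:318],(350,500),interpolation=2),cv2.resize(g['color'][205:285,235:307],(450,500),interpolation=2)]))"
```

```text
t 11.5667 pos [497.5 114.4  94.3] rot [-3.141 -0.005  2.958] F [-14.5   3.8  19.2] op 0.527 
 shift [ 0.0365  0.001  -0.0006] rv [-0.001  -0.005  -0.0005]
-14.972866910031081
```

View pics/p4.png

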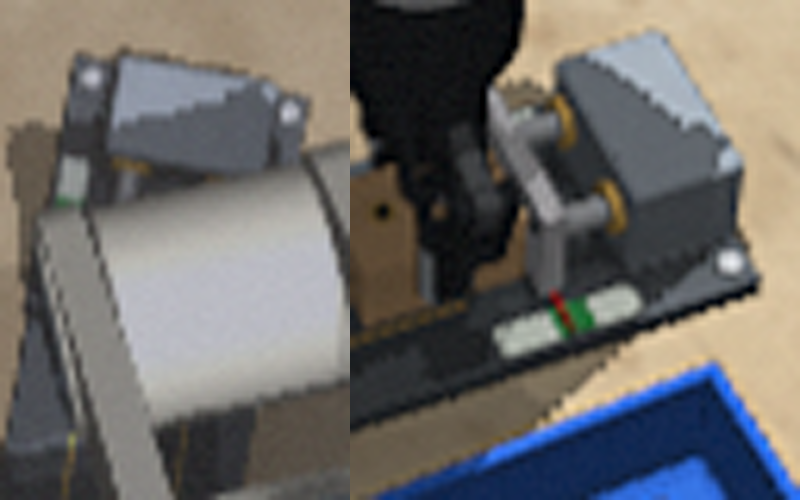

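The red pointer at (563,312) sits just inside the start of the green part (555–592). I'll take off some of the downward force and push a little further.

Call:
drive_tool(
  targets=[0,0,-0.001,0,0,0,0.2,-0.001,0,-0.0015,0,0,0,0.2,-0.002,0,-0.0015,0,0,0,0.2,-0.003,0,-0.0015,0,0,0,0.2,-0.003,0,-0.0015,0,0,0,0.2,-0.003,0,-0.0015,0,0,0,0.2],
  force=80,
)

```text
clock: 12.17
eef_pos: [500.2, 113.7, 94.6]
tcp_rot: [-3.14, -0.006, 2.958]
contact_force: [-8.8, 3.9, 1.1]
opening: 0.523
```

```bash
python3 - <<'E'
from h import *
go(461.8,122.1,95,2.958)
print((sense()['contact_force'][:2]@[np.cos(.184),-np.sin(.184)]))
g=grab_frame('scene'); old=cv2.resize(cv2.imread("pics/scene0.png"),(512,384),interpolation=cv2.INTER_AREA)
c,s=np.cos(-.184),np.sin(-.184); R=np.array([[c,-s],[s,c]])
for im in(old,g["color"]):
    hsv=cv2.cvtColor(im,cv2.COLOR_BGR2HSV).astype(int); H,S,V=hsv[...,0],hsv[...,1],hsv[...,2]
    for n,m in dict(red=((H<8)|(H>172))&(S>120)&(V>70),green=(H>50)&(H<85)&(S>90)).items():
        ys,xs=np.nonzero(m[245:275,255:300]); p=(w(g,np.c_[xs+255,ys+245],14)-[491.3,116.6])@R
        p=p[abs(p[:,1]+47)<12]; print(n,len(p),p.mean(0).round(1),p.min(0).round(1),p.max(0).round(1))
cv2.imwrite('pics/p5.png',cv2.resize(g['color'][215:285,220:307],(746,600),interpolation=2))
E
```

```text
t 12.1667 pos [500.2 113.7  94.6] rot [-3.14  -0.006  2.958] F [-8.8  3.9  1.1] op 0.523 
 shift [ 0.0393  0.0013 -0.0002] rv [-0.0015 -0.0055 -0.0004]
-9.3210668532642
red 6 [ 29.8 -44.6] [ 28.1 -52.5] [ 31.6 -39.5]
green 28 [ 48.3 -51.4] [ 41.7 -58.2] [ 55.5 -44.3]
red 6 [ 49.2 -46.6] [ 47.8 -54.5] [ 50.1 -40.5]
green 19 [ 49.3 -51.4] [ 42.7 -58.2] [ 55.7 -43.4]
```

View pics/p5.png

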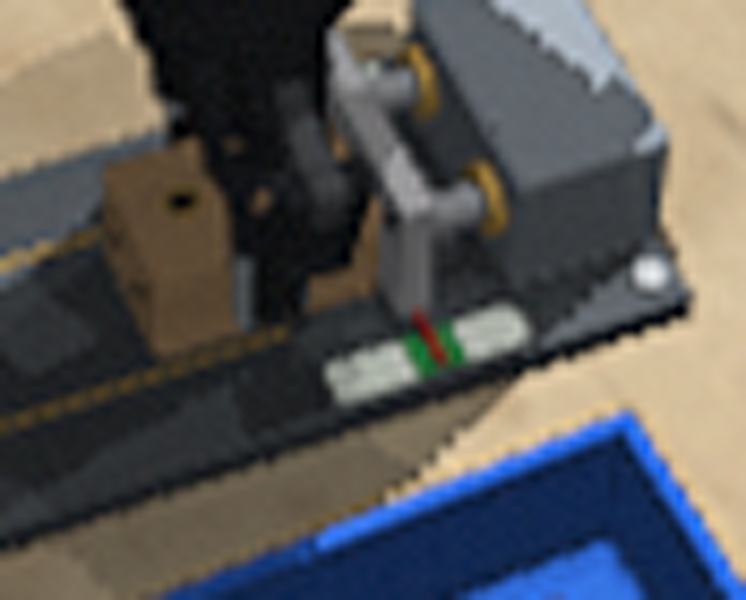

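The pointer (430,340) stands in the middle of the green part. Plate travel is about 19.4 mm (≈ 9.7 N) and the wrist reads 9.3 N. I'll hold for a moment to check it stays steady.

Call:
drive_tool(
  targets=[0,0,0,0,0,0,0.2,0,0,0,0,0,0,0.2,0,0,0,0,0,0,0.2,0,0,0,0,0,0,0.2,0,0,0,0,0,0,0.2,0,0,0,0,0,0,0.2,0,0,0,0,0,0,0.2,0,0,0,0,0,0,0.2,0,0,0,0,0,0,0.2],
)

```text
clock: 12.97
eef_pos: [500.2, 113.7, 94.6]
tcp_rot: [-3.14, -0.006, 2.958]
contact_force: [-9.6, 4.0, 2.0]
opening: 0.527
```

```bash
python3 - <<'E'
from h import *
go(461.8,122.1,95,2.958)
s=sense(); F=s['contact_force'][:2]@[np.cos(.184),-np.sin(.184)]; print(F,abs(s['qvel']).max())
if 7.5<-F<12.5: print(sign_off())
E
```

```text
t 12.9667 pos [500.2 113.7  94.6] rot [-3.14  -0.006  2.958] F [-9.6  4.   2. ] op 0.527 
 shift [ 0.0393  0.0013 -0.0002] rv [-0.0015 -0.0056 -0.0004]
-10.211534538327943 0.0019273560212084934
the job is handed in; nothing more can be done
None
```

I dropped the split block into the blue reject box, then pressed the sound block against the plate and handed the job in at about 13 s with the gripper still holding it (80 N grip). `sign_off` gives no verdict.

- **Push:** the last wrist reading was about 10.2 N along the jig. The pointer measured about 19.4 mm of travel (≈ 9.7 N), in the middle of the green part. Nothing moved over the final 0.8 s hold.
- **Alignment:** from the gripper pose, the block is about 1 mm off the lane's centre line and in line with the jig to about 0.01 rad. It was last seen flat on the bed. These figures rest on the camera-measured jig position, which is good to about 2 mm.
- **Reject block:** a picture taken after the drop showed it lying flat in the box.
- **Bystanders:** I took no final picture of the bottle, vial or toe bone. The arm's path stayed clear of them.

The downward force rose to about 19 N during the push, so the wrist reading then (15 N) included bed friction. I raised the tool slightly and the two force readings now agree.

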